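Set the click collar of an examination lamp to the orange preset

ROBOT

A 6-joint arm with a two-finger parallel gripper is mounted at the origin on a cart in front of the work surface, level with it; the furniture and walls round the work are solid. World frame = base frame: x ahead of the robot, y to its left, z up, the work surface at z = 0. Lengths are in mm, angles in rad, forces in N, time in s.
With the tool pointing down it reaches from about 300 to 775 mm from the base axis. Payload 14.6 kg.
Tool frame: the origin (TCP) lies midway between the tips of the shut fingers; the grasp point (between the pads) lies 19 mm behind it (manip.grip_point_offset is the distance from the TCP to the grasp point, in mm); x points along the fingers, z is the direction in which the jaws open and shut, and the axes are right-handed (so a half turn about x gives the same grasp; the last joint's range is limited). The gripper opens to 94 mm and grips with 3 to 60 N. Pads are 16 mm wide; open, the fingers measure 119 mm over their backs; the gripper's body (75 mm by 177 mm) begins 78 mm behind the grasp point.
Start: joints at [-1.414, 0.3, 1.521, -0, 1.321, -0.067], TCP at [122.059, -536.275, 205.446] pointing down, gripper open.
Joint ranges: [-3.03, 3.03], [-0.79, 2.21], [0.23, 2.52], [-1.04, 4.18], [0, 3.07], [-2.55, 2.55]. Speed limits (rad/s): [2.22, 2.22, 2.57, 3.14, 3.14, 3.14].

INTERFACE

Orientations are given as [roll, pitch, yaw] about the fixed x, y, z axes, in that order (R = Rz(yaw) Ry(pitch) Rx(roll)).
In Python, from cell import manip, camera, calibration, order gives the robot as it stands.
- The arm moves only by the tool jog_arm, never from a script. Its arguments are lists of equal length, an entry for each row: "turn": the turn, a rotation vector about the tool's x, y, z in degrees, a list of three; "dp": the shift along the tool's x, y, z in cm, a list of three; "gripper": the closure, from 0 (fully open) to 1 (shut). In form: {"turn": [[ax, ay, az], ...], "dp": [[tx, ty, tz], ...], "gripper": [gripper, ...]}. A call has 1 to 8 rows; each row shifts and turns the pose as measured when the row begins, along the tool's axes as they then stand; what a row does not reach is not made up. A row lasts 1/8 s, in which the tool goes at most 62.5 mm and 10.7 degrees, less where a joint would pass 70% of its speed; a pose out of reach is approached as far as the arm can. A call is refused whole if a number of a shift passes 6.25 or a number of a turn 10.7, either way. A call with a gripper value outside its range is refused whole. The fingers move at their own pace and stop on an object; "grip_force" is the grip in N (left out, the last holds). Time passes only in rows, so rows that do not move let the fingers close. It gives the time, the measured TCP pose, the force and the opening at its end, in the units of the state.
- manip.read_state(): the state, without advancing time (a new reading comes with each control period).
- camera(name): name is "scene" or "top"; returns (picture, depth): 384x512x3 uint8, red, green, blue; 384x512 float32, mm along the optical axis (not along the pixel's ray), 0 where there is no reading.
- calibration(name): a dict with "K" (3x3 intrinsics, pixels), "world_from_camera" (4x4, takes a point from camera to world coordinates). Camera axes: x right, y down, z forward; pixel columns grow to the right and rows downward; lengths in mm; the calibration is good to about 2 mm. A picture is of the moment at which its call begins. calibration takes no time and is no camera call.
- order.sign_off(): hands the job in, once; it reports no verdict.
The state is a dict: "clock": time; "joints": joint angles; "qd": joint speeds; "effort": joint torques, N m; "eef_pos": TCP position; "eef_rot": TCP orientation; "wrist_force": force on the tool from outside, world axes, zero at the start; "moment": the same for the moment, N m; "finger_gap": finger opening in mm.
Only numpy, scipy, OpenCV 4.12 (cv2) and the standard library are available. Lean on these libraries where they do the work, as an engineer would, in place of code of your own. Each camera call takes 0.05 s, during which the arm holds its last target.

TASK

Set the beam of the examination lamp: turn the black ribbed collar round its barrel, click by click, until the collar's white line points at the orange stud on the dial (not the blue one), then let go so that it rests in that click. The collar has to go further round than one twist of the hand, so re-grip as needed; do not shift the bottle, jar, carton and small bottle that stand round the lamp.

Things in the scene. Friction and masses are not known exactly. Their poses are not given: they have to be found in the camera images.
- lamp: white desk examination lamp, fixed to the worktop: round foot 132 mm across, 18 mm high (origin at the centre of its underside), short post, and a head inclined 35 degrees. The head's axis comes out of the dial pointing up and towards the robot: (-sin35, 0, cos35) in the lamp's own axes; the lamp is also yawed a little about the vertical
- dial (a point): centre of the dial plate's front face, 165 mm above the lamp's origin, z axis = head axis, pointing out. The plate is white, 90 mm across, with a black tick for every click. In front of it sits the black collar, and a fixed metal barrel, 35 mm across, with the lens stands 8 mm out of the collar's front. Nothing stands before the lens
- collar_mid (a point): point on the head axis 22 mm in front of the dial plate, within the black ribbed collar: a ring 60 mm across and 36 mm long, its rear edge 2 mm from the dial plate. z axis = head axis, pointing out. Grip the collar across its diameter with the fingers lying along that axis, tips clear of the dial plate, which is wider than the collar
- white_line (a point): where the collar's white line points: 38 mm from the head axis, 3 mm below the dial's face, so that it meets a stud's centre when the line points straight at that stud. The line runs over the collar's front face and down its side; the point turns with the collar
- orange_stud: orange domed stud, 10 mm across, fixed in the dial plate beside the collar, 3 mm proud of it, 30 degrees to the left or to the right of the dial's top; origin at the stud's centre. The collar is set when the white line's point meets this one (one click off they are 19.7 mm apart)
- blue_stud: blue stud, just the same, on the other side of the dial's top: the other preset, not wanted now. Orange and blue change places from lamp to lamp
- collar (a joint): collar angle in rad, positive anticlockwise seen from the front; 0: white line at the top of the dial (far side from the robot). Turns from -3.32 to 1.22; clicks every 0.524 rad (-3.14, -2.62, ... -0.52, 0, 0.52). Over a click takes about 0.3 N m; let go between clicks it springs to the nearer. Starts between -3.2 and -2.5, so it turns anticlockwise by 2 to 3.7 rad, to -0.52 or 0.52
- saline_250: clear half-full infusion bottle with a grey cap, 67 mm across, 148 mm tall, a bystander that stands beside the lamp; origin at the centre of its underside
- glass_jar_1: clear empty glass jar, 60 mm across, 82 mm tall, a bystander that stands beside the lamp; origin at the centre of its underside
- pad_box: small pale carton, 50 x 60 x 47 mm, a bystander that stands beside the lamp; origin at the centre of its underside
- clear_small: small clear bottle with a blue cap, 33 mm across, 100 mm tall, a bystander that stands beside the lamp; origin at the centre of its underside
Things that resemble listed ones, but are neither listed nor needed, are in the scene too. What is shaped like the lamp but purple is not meant.

How it is judged (in metres and radians):
At the end, for the whole second after the job is handed in: The collar's white line is at the orange stud (the two points within 6 mm, 9 degrees, less than a third of a click), the collar at rest (distance between white_line and orange_stud below 0.006 m and velocity of joint collar between -0.05 and 0.05 rad/s); the robot touches nothing.
It fails at once if the clear half-full infusion bottle with a grey cap is shifted by more than 20 mm (distance of saline_250 from where it was at the start of the episode above 0.02 m).
It fails at once if the clear empty glass jar is shifted by more than 20 mm (distance of glass_jar_1 from where it was at the start of the episode above 0.02 m).
It fails at once if the small pale carton is shifted by more than 20 mm (distance of pad_box from where it was at the start of the episode above 0.02 m).
It fails at once if the small clear bottle with a blue cap is shifted by more than 20 mm (distance of clear_small from where it was at the start of the episode above 0.02 m).
It also fails if it takes over 67 s, if anything falls off the work surface, if the arm or the gripper's body presses on something with over 40 N, if the wrist force passes 120 N, or if a joint passes its speed limit or range.

## Working session

There is one attempt and no reset: what is moved stays moved. The work goes in short steps, Python scripts to look and compute and a tool call to move; the robot and the scene stay as the last step left them, time stands still between calls to the robot, and variables do not carry over. Pictures are saved under pics/ and viewed, and the job is handed in when it is done.

Besides the shell and the picture viewer there is one more tool, called after "Request:" as a command line: name --argument value ..., lists and objects as JSON in quotes. jog_arm: Moves the arm, as the interface text tells. Its arguments: {"type":"object","properties":{"turn":{"type":"array","items":{"type":"array","items":{"type":"number"}}},"dp":{"type":"array","items":{"type":"array","items":{"type":"number"}}},"gripper":{"type":"array","items":{"type":"number"}},"grip_force":{"type":"number"}},"required":["turn","dp","gripper"]}

```bash
ls; mkdir -p pics; python3 - <<'E'
from cell import manip,camera,calibration
import cv2,numpy as np
s=manip.read_state();print(s)
for n in("scene","top"):
    p,d=camera(n);np.savez(f"{n}0.npz",p=p,d=d);cv2.imwrite(f"pics/{n}0.png",p[:,:,::-1])
    c=calibration(n);print(c["K"].round(1).tolist(),c["world_from_camera"].round(3).tolist())
E
```

```text
pics
{'clock': 0.0, 'joints': array([-1.41361242e+00,  3.00513083e-01,  1.52159000e+00, -2.82830832e-05,
        1.32067866e+00, -6.66010707e-02]), 'qd': array([-1.67228727e-04, -5.58688749e-04, -3.84310626e-04,  1.35545659e-05,
        3.10646641e-04, -1.32906468e-03]), 'effort': array([-6.63522642e-04, -5.31802976e+01, -3.52734804e+01,  7.07993726e-02,
        2.44285958e-02, -4.75404659e-05]), 'eef_pos': array([ 122.00515122, -536.02820768,  204.85952389]), 'eef_rot': array([3.09802588, 1.56960692, 1.75102155]), 'wrist_force': array([-0.76510913,  0.11793709, -0.07990306]), 'moment': array([-0.05271066,  0.04638819, -0.00142253]), 'finger_gap': 94.32795356166112}
[[449.8, 0.0, 254.8], [0.0, 449.8, 193.5], [0.0, 0.0, 1.0]] [[0.902, -0.234, 0.362, 223.402], [-0.431, -0.464, 0.774, -786.077], [-0.013, -0.854, -0.519, 594.425], [0.0, 0.0, 0.0, 1.0]]
[[388.6, 0.0, 249.5], [0.0, 388.6, 189.1], [0.0, 0.0, 1.0]] [[-0.039, -0.971, 0.237, 345.393], [-0.999, 0.039, -0.003, -65.999], [-0.006, -0.237, -0.971, 1052.546], [0.0, 0.0, 0.0, 1.0]]
```

View pics/scene0.png

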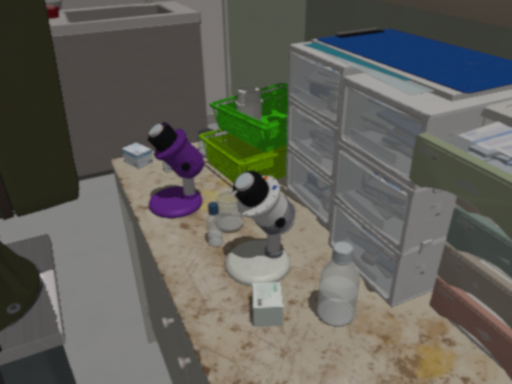

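View pics/top0.png

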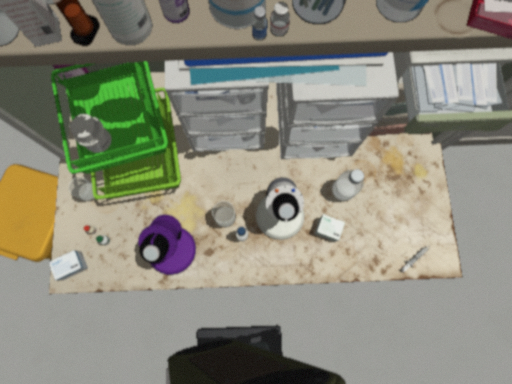

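```bash
python3 - <<'E'
import cv2,numpy as np
p=np.load("top0.npz")['p'][:,:,::-1];cv2.imwrite("pics/t1.png",cv2.resize(p[160:260,200:380],None,fx=4.4,fy=4.4,interpolation=cv2.INTER_CUBIC))
p=np.load("scene0.npz")['p'][:,:,::-1];cv2.imwrite("pics/s1.png",cv2.resize(p[155:335,195:365],None,fx=3.3,fy=3.3,interpolation=cv2.INTER_CUBIC))
cv2.imwrite("pics/t2.png",cv2.resize(p[165:245,225:305],None,fx=7,fy=7,interpolation=cv2.INTER_CUBIC))
E
```

```text
(no output)
```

View pics/t1.png

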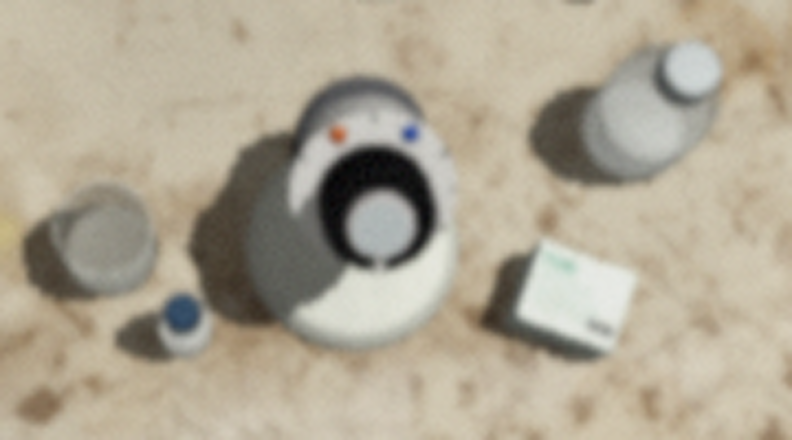

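View pics/s1.png

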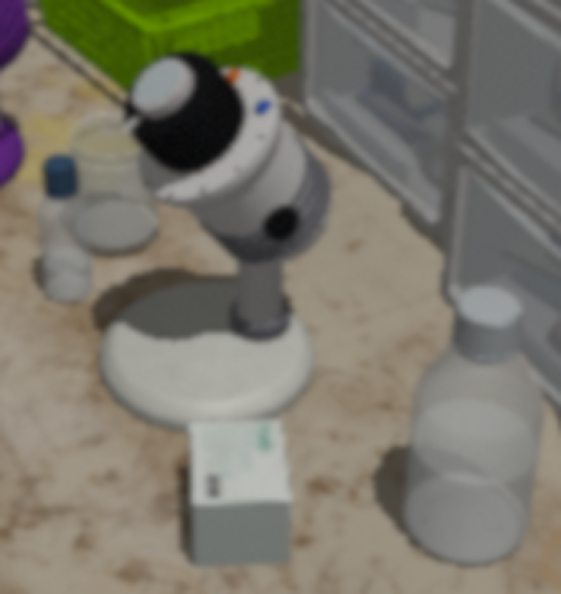

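View pics/t2.png

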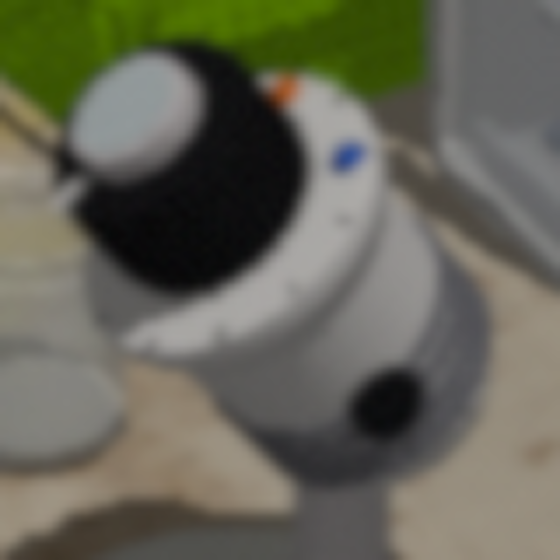

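```bash
cat > h.py <<'E'
import numpy as np
from scipy.spatial.transform import Rotation as R
from scipy.optimize import least_squares
from cell import calibration
t=np.radians(35)
def axes(yaw):
    M=R.from_euler('z',yaw).as_matrix()
    a=M@[-np.sin(t),0,np.cos(t)]; up=M@[np.cos(t),0,np.sin(t)]; left=M@[0,1,0]
    return a,up,left
def proj(n,P):
    c=calibration(n);T=np.linalg.inv(c["world_from_camera"]);q=c["K"]@(T[:3,:3]@P+T[:3,3]);return q[:2]/q[2]
def pt(q,ang,r,h):
    a,u,l=axes(q[3]);return q[:3]+a*h+r*(np.cos(ang)*u+np.sin(ang)*l)
E
python3 - <<'E'
from h import *
d=np.radians(30)
obs=[("top",(d,38,3),(338,134),4.4,(200,160)),("top",(-d,38,3),(411,132),4.4,(200,160)),("top",(0,0,46),(381,223),4.4,(200,160)),
("scene",(d,38,3),(285,90),7,(225,165)),("scene",(-d,38,3),(347,156),7,(225,165)),("scene",(0,0,46),(135,105),7,(225,165))]
def f(q,zf=True):
    r=[]
    for n,(a,rr,h),px,s,o in obs:
        m=(np.array(px)+.5)/s-.5+o; r+=list(proj(n,pt(q,a,rr,h))-m)
    return np.array(r+[(q[2]-165)/3])
s=least_squares(f,[450,-90,165,0]);print(s.x,f(s.x).round(2))
print(axes(s.x[3]),pt(s.x,0,0,22))
# bystander depth points
for n in ["top"]:
    z=np.load("top0.npz");c=calibration(n);K=c["K"]
    D=z['d'].astype(float);v,u=np.mgrid[:384,:512]
    P=np.stack([(u-K[0,2])/K[0,0]*D,(v-K[1,2])/K[1,1]*D,D],-1)@c["world_from_camera"][:3,:3].T+c["world_from_camera"][:3,3]
    np.save("topxyz.npy",P)
    f=lambda x,y:P[int(y/4.4+160),int(x/4.4+200)].round()
    print(f(185,310),f(105,230),f(640,130),f(690,70),f(580,290),f(375,225),f(340,320),f(250,250),f(452,250))
E
```

```text
[ 5.26735760e+02 -1.48882966e+02  1.63109784e+02 -2.71724674e-02] [ 0.05  0.08  0.01  0.33 -0.08  0.58  0.33 -0.38  0.44 -0.49 -0.04  0.23
 -0.63]
(array([-0.5733647 ,  0.01558357,  0.81915204]), array([ 0.81884966, -0.02225564,  0.57357644]), array([0.02716912, 0.99963085, 0.        ])) [ 514.12173615 -148.54012793  181.13112888]
[475. -47. 101.] [539.   5.   8.] [ 570. -311.   95.] [ 591. -327.  147.] [ 487. -278.   46.] [ 499. -145.  206.] [ 478. -138.   16.] [524. -84.  10.] [ 519. -208.   14.]
```

```bash
cat >> h.py <<'E'
from cell import manip
Q=[526.5,-148.9,164.,-0.0272]
def tool(phi,h,Q=Q):
    # TCP h mm before plate; jaw z axis at angle phi from 'left' (anticlockwise from front)
    a,u,l=axes(Q[3]); z=np.cos(phi)*l-np.sin(phi)*u; x=-a
    return pt(Q,0,0,h),R.from_matrix(np.stack([x,np.cross(z,x),z],1))
def cur():
    s=manip.read_state();return np.array(s["eef_pos"]),R.from_euler('xyz',s["eef_rot"]),s
def plan(P0,R0,P1,R1,mm=40,deg=8,nmin=1):
    rv=(R0.inv()*R1).as_rotvec(degrees=True);L=np.linalg.norm(P1-P0)
    n=max(nmin,int(np.ceil(max(L/mm,np.linalg.norm(rv)/deg))))
    P,Rr=P0.copy(),R0;T=[];D=[]
    for i in range(1,n+1):
        Pt=P0+(P1-P0)*i/n;Rt=R0*R.from_rotvec(rv*i/n,degrees=True)
        d=np.round(Rr.inv().apply(Pt-P)/10,2);w=np.round((Rr.inv()*Rt).as_rotvec(degrees=True),1)
        T.append(w.tolist());D.append(d.tolist());P=P+Rr.apply(d*10);Rr=Rr*R.from_rotvec(w,degrees=True)
    print(n,"rows\nturn",T,"\ndp",D)
    return P,Rr
def show():
    P,Rr,s=cur();M=Rr.as_matrix();a,u,l=axes(Q[3]);d=P-np.array(Q[:3])
    print("t",s["clock"],"P",P.round(1),"axis/up/left",[round(float(d@k),1) for k in(a,u,l)],"tilt",np.degrees(np.arccos(-M[:,0]@a)).round(2),
     "phi",np.degrees(np.arctan2(-M[:,2]@u,M[:,2]@l)).round(1),"j",np.round(s["joints"],2),"F",np.round(s["wrist_force"],1),"M",np.round(s["moment"],2),"gap",round(s["finger_gap"],1))
E
python3 - <<'E'
from h import *
show();P,r,s=cur();print(r.as_matrix().round(2))
for k in (0,np.pi):print(k,np.linalg.norm((r.inv()*tool(k,0)[1]).as_rotvec(degrees=True)))
P1=P+[60,100,150]
A=plan(P,r,P1,r)
k=min((0,np.pi),key=lambda k:(r.inv()*tool(k,0)[1]).magnitude())
plan(*A,*tool(k,150),mm=45)
E
```

```text
t 0.1 P [ 122.  -536.1  205. ] axis/up/left [259.4, -299.1, -398.0] tilt 35.01 phi -168.2 j [-1.41  0.3   1.52 -0.    1.32 -0.07] F [-0.  -0.1  0.1] M [-0.04  0.    0.05] gap 94.4
[[-0.    0.98  0.22]
 [ 0.    0.22 -0.98]
 [-1.    0.   -0.  ]]
0 166.30659536677857
3.141592653589793 37.75656522173655
5 rows
turn [[-0.0, 0.0, 0.0], [0.0, 0.0, 0.0], [0.0, 0.0, 0.0], [0.0, 0.0, 0.0], [0.0, 0.0, 0.0]] 
dp [[-3.0, 1.61, -1.69], [-3.0, 1.62, -1.68], [-2.99, 1.61, -1.69], [-3.0, 1.62, -1.69], [-3.0, 1.61, -1.68]]
9 rows
turn [[1.5, -0.5, 3.9], [1.6, -0.5, 3.8], [1.5, -0.5, 3.9], [1.6, -0.5, 3.9], [1.5, -0.5, 3.8], [1.6, -0.5, 3.9], [1.5, -0.5, 3.9], [1.6, -0.5, 3.8], [1.5, -0.5, 3.9]] 
dp [[0.76, 3.51, -2.5], [0.97, 3.39, -2.6], [1.17, 3.25, -2.69], [1.36, 3.08, -2.8], [1.54, 2.91, -2.89], [1.7, 2.72, -2.97], [1.85, 2.52, -3.07], [1.99, 2.31, -3.14], [2.11, 2.08, -3.23]]
```

Request:
jog_arm --turn '[[0,0,0],[0,0,0],[0,0,0],[0,0,0],[0,0,0]]' --dp '[[-3,1.6,-1.7],[-3,1.6,-1.7],[-3,1.6,-1.7],[-3,1.6,-1.7],[-3,1.6,-1.7]]' --gripper '[0,0,0,0,0]' --grip_force 40

```text
clock: 0.72
eef_pos: [181.9, -432.4, 355.7]
eef_rot: [3.13, 1.561, 1.781]
wrist_force: [-0.4, -0.2, 0.4]
finger_gap: 93.7
```

Request:
jog_arm --turn '[[1.5,-0.5,3.9],[1.5,-0.5,3.9],[1.5,-0.5,3.9],[1.5,-0.5,3.9],[1.5,-0.5,3.9],[1.5,-0.5,3.9]]' --dp '[[0.8,3.5,-2.5],[1,3.4,-2.6],[1.2,3.2,-2.7],[1.4,3.1,-2.8],[1.5,2.9,-2.9],[1.7,2.7,-3]]' --gripper '[0,0,0,0,0,0]'

```text
clock: 1.48
eef_pos: [358.8, -233.4, 311.8]
eef_rot: [1.546, 1.148, 0.029]
wrist_force: [0.5, -0.8, -0.3]
finger_gap: 94.0
```

```bash
python3 - <<'E'
from h import *
show();P,r,s=cur()
plan(P,r,*tool(np.pi,150),mm=45)
E
```

```text
t 1.475 P [ 358.8 -233.4  311.8] axis/up/left [215.9, -50.6, -89.0] tilt 10.87 phi -176.0 j [-0.87 -0.24  1.89  0.35  1.24  0.58] F [ 0.5 -0.8 -0.3] M [0.01 0.15 0.02] gap 94.0
3 rows
turn [[1.4, -0.6, 3.6], [1.4, -0.5, 3.6], [1.4, -0.6, 3.5]] 
dp [[1.91, 2.28, -2.76], [2.02, 2.1, -2.83], [2.11, 1.89, -2.9]]
```

Request:
jog_arm --turn '[[1.4,-0.6,3.6],[1.4,-0.6,3.6],[1.4,-0.6,3.6]]' --dp '[[1.9,2.3,-2.8],[2,2.1,-2.8],[2.1,1.9,-2.9]]' --gripper '[0,0,0]'

```text
clock: 1.85
eef_pos: [442.5, -143.2, 286.8]
eef_rot: [1.571, 0.952, -0.031]
wrist_force: [0.1, -0.5, -0.0]
finger_gap: 94.2
```

```bash
python3 - <<'E'
from h import *
show()
E
```

```text
t 1.85 P [ 442.5 -143.2  286.8] axis/up/left [148.9, 1.6, 3.4] tilt 0.48 phi 179.8 j [-0.57 -0.28  2.03  0.4   0.88  0.86] F [ 0.1 -0.5 -0. ] M [-0.02  0.27 -0.05] gap 94.2
```

Request:
jog_arm --turn '[[9.5,0,0],[9.5,0,0],[9.5,0,0],[9.5,0,0],[9.5,0,0],[9.5,0,0],[9.5,0,0],[9.5,0,0]]' --dp '[[0,0,0],[0,0,0],[0,0,0],[0,0,0],[0,0,0],[0,0,0],[0,0,0],[0,0,0]]' --gripper '[0,0,0,0,0,0,0,0]'

```text
clock: 2.85
eef_pos: [442.1, -139.5, 283.8]
eef_rot: [2.945, 0.955, -0.022]
wrist_force: [-0.7, 0.4, 0.0]
finger_gap: 94.2
```

```bash
python3 - <<'E'
from h import *
show();P,r,s=cur()
plan(P,r,*tool(np.radians(104),70),mm=30)
import cv2
from cell import camera
for n,(y,x) in dict(scene=(100,180),top=(150,220)).items():
    p,d=camera(n);cv2.imwrite(f"pics/{n}2.png",cv2.resize(p[y:y+150,x:x+150,::-1],None,fx=4,fy=4,interpolation=cv2.INTER_CUBIC))
for ang in np.radians([-180,-165,-150]):
    q=proj("top",pt(Q,ang,28,38));print((q-[200,160])*4.4)
E
```

```text
t 2.85 P [ 442.1 -139.5  283.8] axis/up/left [146.7, -0.6, 7.1] tilt 0.31 phi 101.5 j [-0.56 -0.28  2.04  0.4   0.88  2.23] F [-0.7  0.4  0. ] M [ 0.16  0.2  -0.02] gap 94.2
3 rows
turn [[-0.8, -0.1, 0.0], [-0.9, -0.1, 0.1], [-0.8, -0.1, 0.0]] 
dp [[2.56, 0.24, 0.04], [2.55, 0.24, 0.04], [2.56, 0.24, 0.04]]
[376.61348337 267.04646669]
[390.72265299 265.20201374]
[403.97926693 260.13302797]
```

View pics/scene2.png

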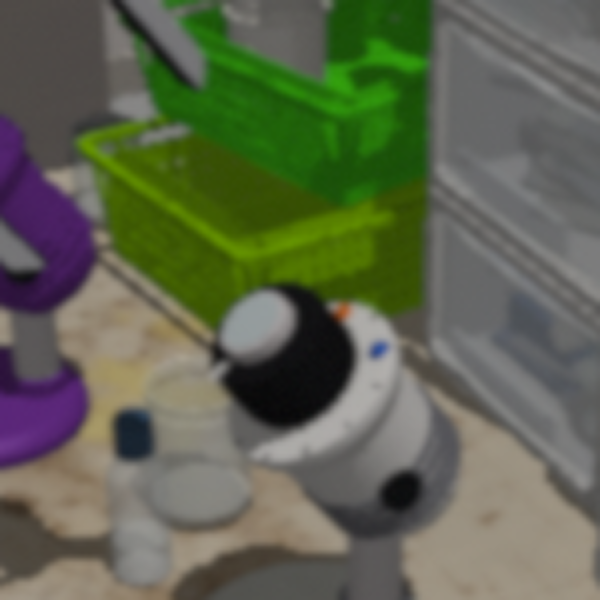

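View pics/top2.png

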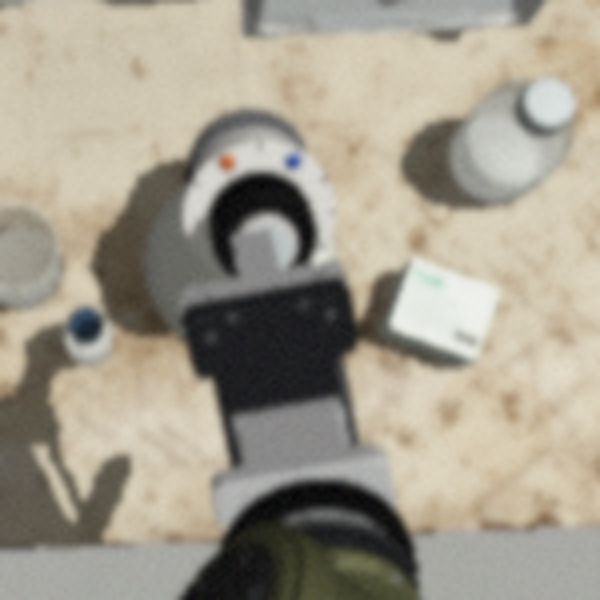

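Request:
jog_arm --turn '[[0,0,0],[0,0,0],[0,0,0]]' --dp '[[2.5,0.25,0.05],[2.5,0.25,0.05],[2.5,0.25,0.05]]' --gripper '[0,0,0]'

```text
clock: 3.32
eef_pos: [486.4, -148.7, 222.8]
eef_rot: [2.924, 0.952, -0.025]
wrist_force: [1.0, -0.2, -0.4]
finger_gap: 94.2
```

```bash
python3 - <<'E'
from h import *
show();P,r,s=cur()
plan(P,r,*tool(np.radians(103),12),mm=15)
import cv2
from cell import camera
for n,(y,x) in dict(scene=(130,200)).items():
    p,d=camera(n);cv2.imwrite(f"pics/{n}3.png",cv2.resize(p[y:y+120,x:x+120,::-1],None,fx=5,fy=5,interpolation=cv2.INTER_CUBIC))
E
```

```text
t 3.325 P [ 486.4 -148.7  222.8] axis/up/left [71.1, 0.9, -0.9] tilt 0.44 phi 102.6 j [-0.52 -0.1   2.05  0.44  0.69  2.16] F [ 1.  -0.2 -0.4] M [ 0.11  0.2  -0.02] gap 94.2
4 rows
turn [[-0.1, -0.1, -0.0], [-0.1, -0.1, -0.0], [-0.1, -0.1, -0.0], [-0.1, -0.1, -0.0]] 
dp [[1.48, -0.03, 0.03], [1.47, -0.02, 0.02], [1.48, -0.03, 0.03], [1.48, -0.03, 0.02]]
```

View pics/scene3.png

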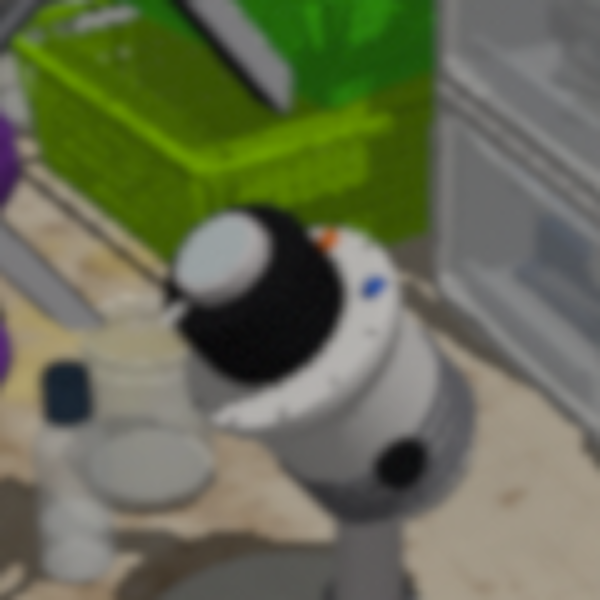

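Request:
jog_arm --turn '[[0,0,0],[0,0,0],[0,0,0],[0,0,0]]' --dp '[[1.5,0,0.03],[1.5,0,0.03],[1.5,-0.05,0.03],[1.4,-0.05,0.03]]' --gripper '[0,0,0,0]'

```text
clock: 3.88
eef_pos: [520.7, -148.6, 169.8]
eef_rot: [2.917, 0.955, -0.023]
wrist_force: [0.2, -1.0, 0.1]
finger_gap: 94.0
```

```bash
python3 - <<'E'
from h import *
show()
import cv2
from cell import camera
for n,(y,x) in dict(scene=(130,200)).items():
    p,d=camera(n);cv2.imwrite(f"pics/{n}4.png",cv2.resize(p[y:y+120,x:x+120,::-1],None,fx=5,fy=5,interpolation=cv2.INTER_CUBIC))
E
```

```text
t 3.875 P [ 520.7 -148.6  169.8] axis/up/left [8.1, -1.5, 0.2] tilt 0.31 phi 103.0 j [-0.47  0.05  2.03  0.5   0.55  2.11] F [ 0.2 -1.   0.1] M [0.12 0.21 0.  ] gap 94.0
```

View pics/scene4.png

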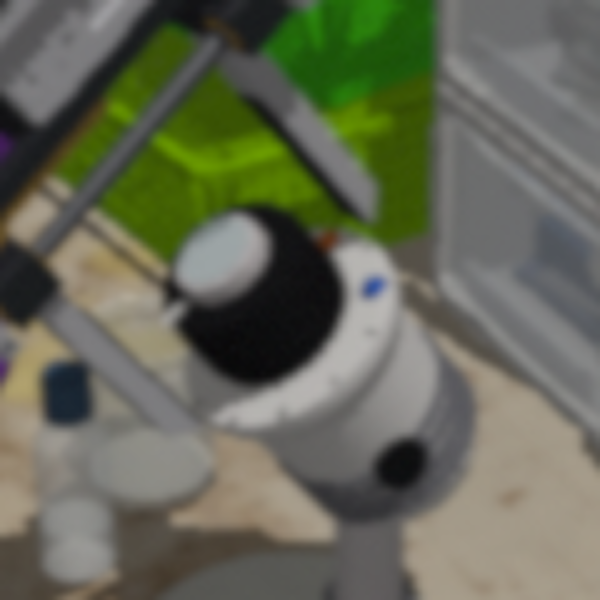

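Request:
jog_arm --turn '[[0,0,0],[0,0,0],[0,0,0],[0,0,0],[0,0,0]]' --dp '[[-0.4,0,-0.15],[0,0,0],[0,0,0],[0,0,0],[0,0,0]]' --gripper '[0.1,0.25,0.35,0.5,0.5]' --grip_force 25

```text
clock: 4.55
eef_pos: [519.0, -148.1, 173.0]
eef_rot: [2.917, 0.957, -0.023]
wrist_force: [5.5, 0.0, -3.4]
finger_gap: 59.5
```

```bash
python3 - <<'E'
from h import *
show()
E
```

```text
t 4.55 P [ 519.  -148.1  173. ] axis/up/left [11.7, -0.9, 0.6] tilt 0.23 phi 103.1 j [-0.47  0.04  2.03  0.49  0.56  2.12] F [ 5.5  0.  -3.4] M [ 0.19 -0.32  0.09] gap 59.5
```

Request:
jog_arm --turn '[[0,0,0],[-8,0,0],[-8,0,0],[-8,0,0],[-8,0,0]]' --dp '[[0,0,0],[0,0,0],[0,0,0],[0,0,0],[0,0,0]]' --gripper '[0.5,0.5,0.5,0.5,0.5]' --grip_force 35

```text
clock: 5.18
eef_pos: [518.8, -148.1, 172.8]
eef_rot: [2.344, 0.957, -0.022]
wrist_force: [-0.4, -1.6, -0.8]
finger_gap: 59.3
```

```bash
python3 - <<'E'
from h import *
show();P,r,s=cur()
plan(P,r,*tool(np.radians(110),12),mm=15)
import cv2
from cell import camera
for n,(y,x) in dict(scene=(130,200),top=(150,220)).items():
    p,d=camera(n);cv2.imwrite(f"pics/{n}5.png",cv2.resize(p[y:y+120,x:x+120,::-1],None,fx=5,fy=5,interpolation=cv2.INTER_CUBIC))
E
```

```text
t 5.175 P [ 518.8 -148.1  172.8] axis/up/left [11.7, -1.3, 0.6] tilt 0.22 phi 135.9 j [-0.47  0.04  2.03  0.49  0.56  1.54] F [-0.4 -1.6 -0.8] M [ 0.22  0.17 -0.4 ] gap 59.3
4 rows
turn [[6.5, -0.1, 0.0], [6.5, -0.0, 0.0], [6.5, -0.1, 0.0], [6.4, -0.0, 0.1]] 
dp [[-0.01, 0.03, -0.01], [-0.01, 0.03, -0.02], [-0.01, 0.03, -0.02], [-0.0, 0.03, -0.02]]
```

View pics/scene5.png

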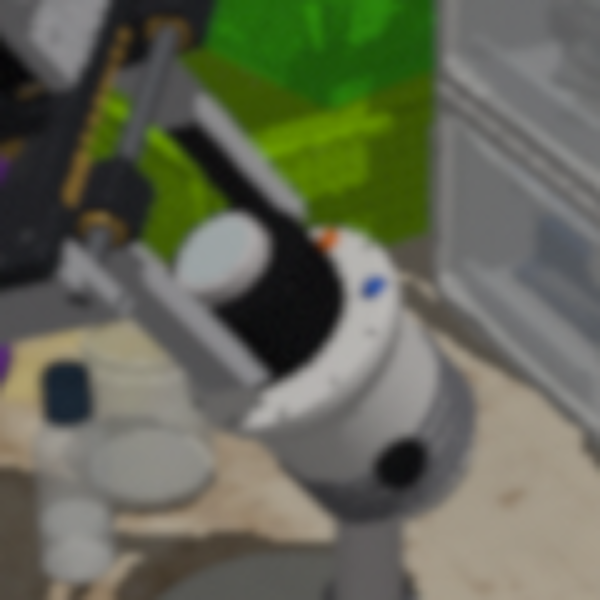

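Request:
jog_arm --turn '[[-9,0,0],[-9,0,0],[-9,0,0],[-9,0,0],[-9,0,0],[-9,0,0],[-9,0,0]]' --dp '[[0,0,0],[0,0,0],[0,0,0],[0,0,0],[0,0,0],[0,0,0],[0,0,0]]' --gripper '[0.5,0.5,0.5,0.5,0.5,0.5,0.5]'

```text
clock: 6.15
eef_pos: [518.6, -148.8, 172.7]
eef_rot: [1.242, 0.958, -0.023]
wrist_force: [-0.3, -4.1, -1.6]
finger_gap: 59.5
```

```bash
python3 - <<'E'
from h import *
show()
import cv2
from cell import camera
for n,(y,x) in dict(scene=(130,200),top=(150,220)).items():
    p,d=camera(n);cv2.imwrite(f"pics/{n}6.png",cv2.resize(p[y:y+120,x:x+120,::-1],None,fx=5,fy=5,interpolation=cv2.INTER_CUBIC))
E
```

```text
t 6.15 P [ 518.6 -148.8  172.7] axis/up/left [11.7, -1.5, -0.1] tilt 0.19 phi -161.0 j [-0.47  0.04  2.03  0.49  0.56  0.44] F [-0.3 -4.1 -1.6] M [ 0.38  0.5  -0.1 ] gap 59.5
```

View pics/scene6.png

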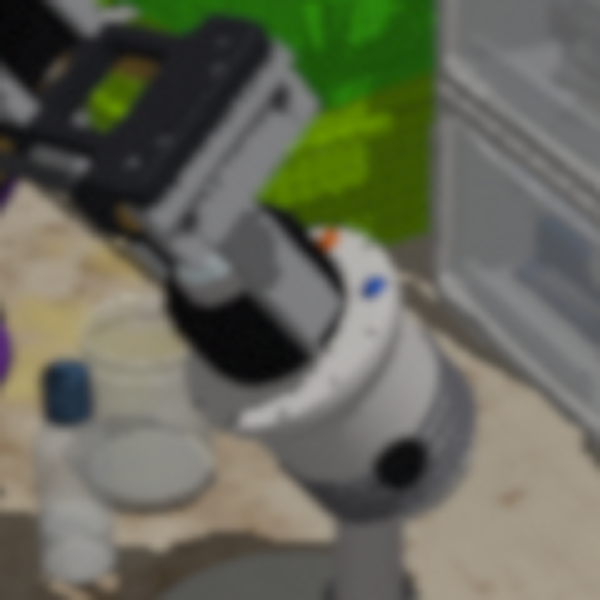

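Request:
jog_arm --turn '[[-9,0,0],[-9,0,0],[-9,0,0],[-9,0,0],[-9,0,0],[-9,0,0],[-9,0,0]]' --dp '[[0,0,0],[0,0,0],[0,0,0],[0,0,0],[0,0,0],[0,0,0],[0,0,0]]' --gripper '[0.5,0.5,0.5,0.5,0.5,0.5,0.5]'

```text
clock: 7.12
eef_pos: [519.0, -149.3, 173.0]
eef_rot: [0.158, 0.958, -0.024]
wrist_force: [2.4, -2.9, -0.7]
finger_gap: 59.6
```

```bash
python3 - <<'E'
from h import *
show()
import cv2
from cell import camera
for n,(y,x) in dict(scene=(130,200),top=(150,220)).items():
    p,d=camera(n);cv2.imwrite(f"pics/{n}7.png",cv2.resize(p[y:y+120,x:x+120,::-1],None,fx=5,fy=5,interpolation=cv2.INTER_CUBIC))
E
```

```text
t 7.125 P [ 519.  -149.3  173. ] axis/up/left [11.7, -1.0, -0.6] tilt 0.17 phi -98.9 j [-0.47  0.04  2.03  0.49  0.56 -0.65] F [ 2.4 -2.9 -0.7] M [ 0.02  0.66 -0.22] gap 59.6
```

View pics/scene7.png

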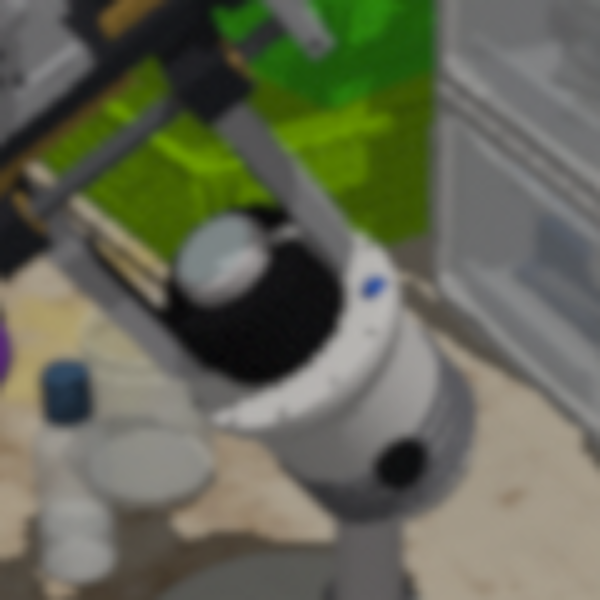

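View pics/top7.png

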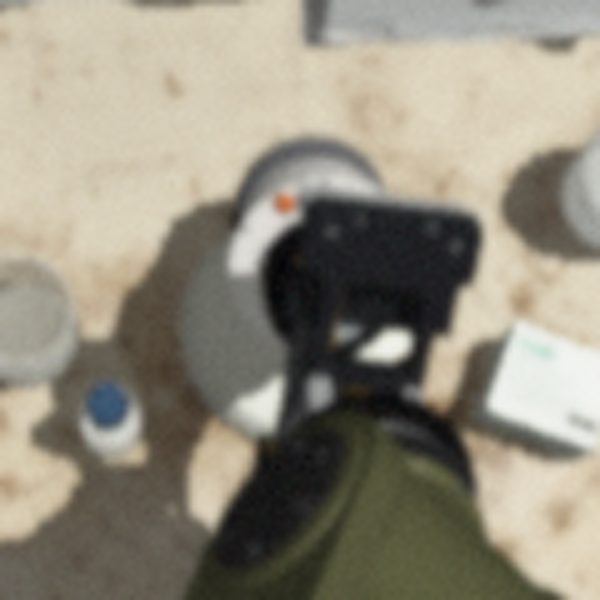

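```bash
python3 - <<'E'
from h import *
for a in (-40,-30,-22,-15,-5):
    print(a,[((proj("scene",pt(Q,np.radians(a),r,38))-[200,130])*5).round() for r in (18,30)])
E
```

```text
-40 [array([273., 249.]), array([301., 241.])]
-30 [array([273., 242.]), array([302., 230.])]
-22 [array([273., 237.]), array([302., 222.])]
-15 [array([272., 233.]), array([300., 215.])]
-5 [array([270., 228.]), array([296., 207.])]
```

Request:
jog_arm --turn '[[-8.5,0,0],[-8.5,0,0],[-8.5,0,0],[-8.5,0,0],[-8.5,0,0],[-8.5,0,0]]' --dp '[[0,0,0],[0,0,0],[0,0,0],[0,0,0],[0,0,0],[0,0,0]]' --gripper '[0.5,0.5,0.5,0.5,0.5,0.5]'

```text
clock: 7.98
eef_pos: [519.4, -149.2, 173.3]
eef_rot: [-0.708, 0.957, -0.024]
wrist_force: [2.5, -0.7, -1.3]
finger_gap: 59.2
```

```bash
python3 - <<'E'
from h import *
show()
import cv2
from cell import camera
for n,(y,x) in dict(scene=(130,200),top=(150,220)).items():
    p,d=camera(n);cv2.imwrite(f"pics/{n}8.png",cv2.resize(p[y:y+120,x:x+120,::-1],None,fx=5,fy=5,interpolation=cv2.INTER_CUBIC))
E
```

```text
t 7.975 P [ 519.4 -149.2  173.3] axis/up/left [11.7, -0.5, -0.5] tilt 0.2 phi -49.3 j [-0.47  0.04  2.03  0.49  0.56 -1.51] F [ 2.5 -0.7 -1.3] M [-0.14  0.31  0.01] gap 59.2
```

View pics/scene8.png

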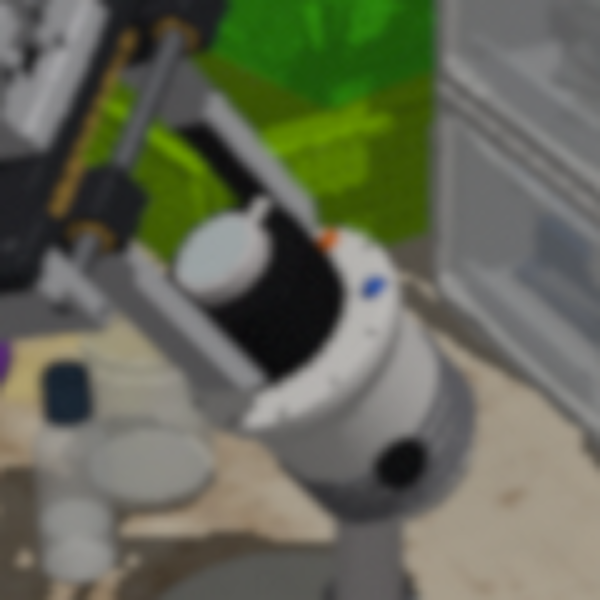

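View pics/top8.png

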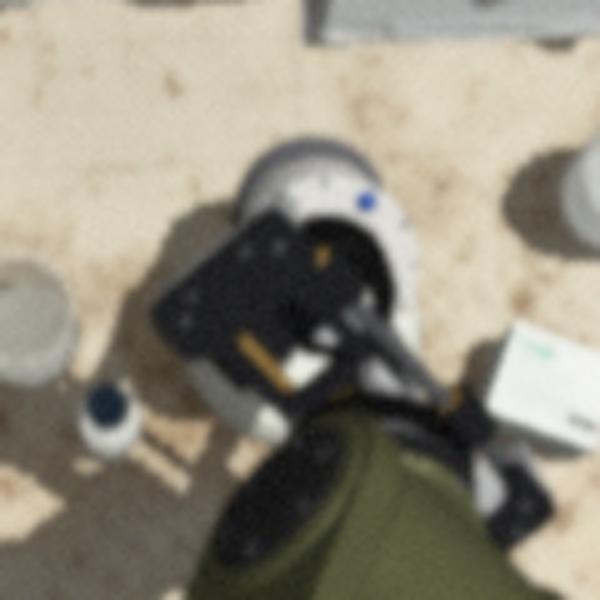

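Request:
jog_arm --turn '[[-2.3,0,0],[0,0,0],[0,0,0],[0,0,0],[0,0,0],[0,0,0]]' --dp '[[0,0,0],[0,0,0],[0,0,0],[0,0,0],[0,0,0],[0,0,0]]' --gripper '[0.5,0.5,0.2,0,0,0]'

```text
clock: 8.82
eef_pos: [519.5, -149.2, 173.7]
eef_rot: [-0.734, 0.956, -0.025]
wrist_force: [0.6, -0.2, -0.2]
finger_gap: 92.9
```

```bash
python3 - <<'E'
from h import *
show()
E
```

```text
t 8.825 P [ 519.5 -149.2  173.7] axis/up/left [11.9, -0.1, -0.5] tilt 0.23 phi -47.8 j [-0.47  0.04  2.03  0.49  0.56 -1.53] F [ 0.6 -0.2 -0.2] M [0.   0.18 0.02] gap 92.9
```

Retreat straight along the axis.

Request:
jog_arm --turn '[[0,0,0],[0,0,0],[0,0,0],[0,0,0],[0,0,0],[0,0,0]]' --dp '[[-1.5,0,0],[-2.5,0,0],[-3,0,0],[-3,0,0],[-3,0,0],[-3,0,0]]' --gripper '[0,0,0,0,0,0]'

```text
clock: 9.57
eef_pos: [421.9, -146.0, 310.4]
eef_rot: [-0.735, 0.958, -0.026]
wrist_force: [-0.5, -0.5, -0.2]
finger_gap: 94.0
```

```bash
python3 - <<'E'
from h import *
show()
import cv2
from cell import camera
for n,(y,x) in dict(scene=(130,200),top=(150,220)).items():
    p,d=camera(n);cv2.imwrite(f"pics/{n}9.png",cv2.resize(p[y:y+120,x:x+120,::-1],None,fx=5,fy=5,interpolation=cv2.INTER_CUBIC));cv2.imwrite(f"pics/{n}9f.png",p[:,:,::-1])
for a in (0,15,30,45,60):
    print(a,[((proj("scene",pt(Q,np.radians(a),r,38))-[200,130])*5).round() for r in (18,30)],[((proj("top",pt(Q,np.radians(a),r,38))-[220,150])*5).round() for r in (18,30)])
E
```

```text
t 9.575 P [ 421.9 -146.   310.4] axis/up/left [180.0, -1.7, 0.0] tilt 0.12 phi -47.8 j [-0.61 -0.34  2.02  0.4   0.97 -1.46] F [-0.5 -0.5 -0.2] M [ 0.03  0.12 -0.03] gap 94.0
0 [array([268., 226.]), array([293., 204.])] [array([330., 260.]), array([331., 235.])]
15 [array([262., 222.]), array([282., 196.])] [array([320., 262.]), array([313., 238.])]
30 [array([253., 220.]), array([268., 193.])] [array([310., 265.]), array([297., 244.])]
45 [array([243., 221.]), array([251., 195.])] [array([301., 271.]), array([283., 254.])]
60 [array([232., 224.]), array([233., 201.])] [array([295., 279.]), array([272., 267.])]
```

View pics/scene9.png

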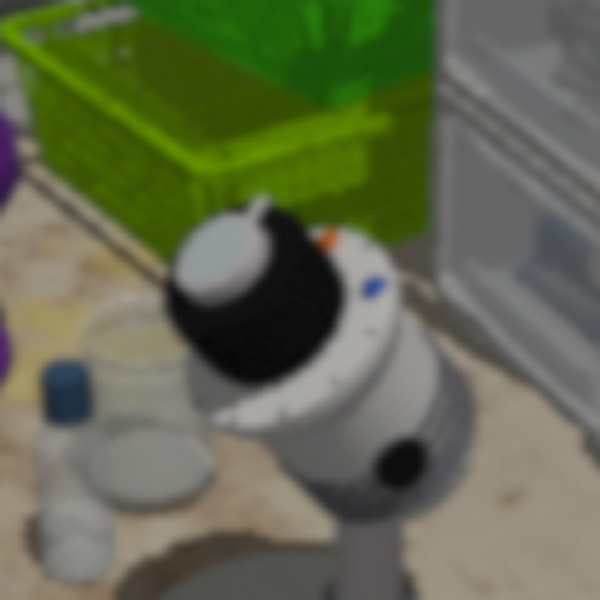

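View pics/top9.png

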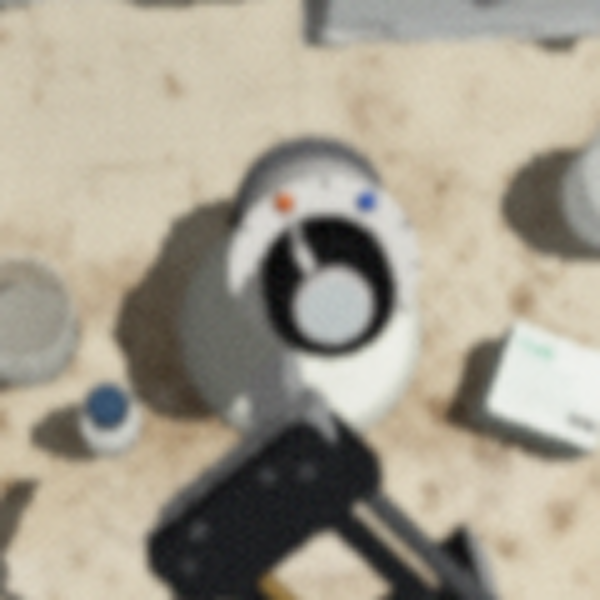

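Both views show the line running from about (310,268) to (293,232) in the top crop, straight at the orange stud at (285,203). That matches the prediction for 30°. The bystanders are where they were and the gripper is clear.

```bash
python3 -c "
from cell import order
print(order.sign_off())"
```

```text
the job is handed in; nothing more can be done
None
```

The collar's white line now points at the orange stud, and I handed the job in at about 9.7 s of the 67 s allowed. The sign-off gave no verdict.

- **What I did:** I located the lamp from both cameras. The line started at the bottom (about −3.14 rad), and the orange stud was on the left (+0.52 rad). I gripped the collar across its diameter, with the fingertips about 12 mm clear of the dial. I turned it about 210° anticlockwise in a single grip; starting near one end of the last joint's range made a re-grip unnecessary. I then opened the fingers and backed straight out along the axis.
- **Collar position:** In the last pictures the line lies at about 30° in both views, within what the pixels can resolve. I took one set of pictures after letting go, so I did not separately check that the collar was at rest.
- **Contact and bystanders:** The wrist force readings, taken between moves, were about 6 N at most. The gripper was 180 mm clear of the dial at the end. In the last close-up pictures the jar, carton and small bottle look unmoved; I did not measure them. The saline bottle was only partly in view, but nothing went near it.

No check failed or disagreed.

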